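# Open the tea chest

### The arm

A 6-joint arm with a two-finger parallel gripper is mounted at the origin on a cart in front of the work surface, level with it; the furniture and walls round the work are solid. World frame = base frame: x ahead of the robot, y to its left, z up, the work surface at z = 0. Lengths are in m, angles in rad, forces in N, time in s.
With the tool pointing down it reaches from about 0.275 to 0.975 m from the base axis. Payload 8.4 kg.
Tool frame: the origin (TCP) lies at the very end of the fingers, on their centre line; the grasp point (between the pads) lies 19 mm behind it; z points along the fingers, y is the line along which they close (so a half turn about z gives the same grasp; the last joint's range is limited). The gripper opens to 92 mm and grips with 3 to 60 N. Pads are 20 mm wide; open, the fingers measure 128 mm over their backs; the gripper's body (75 mm by 189 mm) begins 69 mm behind the grasp point.
Start: joints at [-1.193, 0.353, 1.633, -0, 1.155, -0.002], TCP at [0.232, -0.58, 0.215] pointing down, gripper open.
Joint ranges: [-2.63, 2.63], [-0.92, 2.1], [0.06, 2.66], [-1.3, 4.44], [0, 2.69], [-3.02, 3.02]. Speed limits (rad/s): [2.22, 2.22, 2.79, 3.14, 3.14, 3.14].

### API

Orientations are given as a 3x3 rotation matrix whose columns are the frame's x, y, z axes.
In Python, from bench import bot gives the robot as it stands. The module is installed in compiled form; this text tells all that it offers.
- The arm moves only by the tool carry_out, never from a script. Its argument "steps" is a list of rows, each a list of 3 entries, a list of its own where there are three numbers: the shift along the tool's x, y, z in m, then the turn, a rotation vector about the tool's x, y, z in degrees, then the opening, from 0 (shut) to 1 (fully open). A call has 1 to 20 rows; each row is the pose to reach, as a shift and turn from the pose commanded when the call began, along the tool's axes at that moment; what a row does not reach only later rows make up. A row lasts 1/8 s, in which the tool goes at most 62.5 mm and 10.7 degrees, less where a joint would pass 70% of its speed; a pose out of reach is approached as far as the arm can. A call with a gripper value outside its range is refused whole. The fingers move at their own pace and stop on an object; "squeeze" is the grip in N (left out, the last holds). Time passes only in rows, so rows that repeat a pose let the fingers close. It gives the time, the measured TCP pose, the force, the opening and the grip force at its end, in the units of the state.
- bot.read_state(): the state, without advancing time (a new reading comes with each control period).
- bot.camera(name): name is "scene" or "top" or "wrist"; returns a dict with "image" (384x512x3 uint8, red, green, blue), "fx", "fy", "cx", "cy" (pixels), "view" (4x4, takes a point from world to camera coordinates). Camera axes: x right, y up, looking along -z (the intrinsics and any distortion apply to the point x, -y, -z); pixel columns grow to the right and rows downward; lengths in m; the calibration is good to about 2 mm. A picture is of the moment at which its call begins. There is no depth.
- bot.job_done(): hands the job in; it is judged then, once.
The state is a dict: "clock": time; "qpos": joint angles; "qd": joint speeds; "effort": joint torques, N m; "eef_pos": TCP position; "orientation": TCP orientation; "contact_force": force on the tool from outside, world axes, zero at the start; "torque": the same for the moment, N m; "finger_gap": opening from 0.0 (shut) to 1.0 (fully open); "finger_force": force on a finger pad.
Only numpy, scipy, OpenCV 4.12 (cv2) and the standard library are available. Lean on these libraries where they do the work, as an engineer would, in place of code of your own. Each camera call takes 0.05 s, during which the arm holds its last target. There are 200 camera calls.

### The job

A green mug stands in the way in front of the closed wooden tea chest. First push the mug aside along the sideboard, to either side, until it no longer stands in front of the chest (keep it upright, do not lift it); then tip the chest's lid up with the fingertips by the lip at the middle of its front edge and push it over backwards until it stays fully open by itself. Grip nothing, do not force or squeeze the mug or the lid, leave the other things where they are, and finish with the hand clear.

Things in the scene. Friction and masses are not known exactly. Their poses are not given: they have to be found in the camera images.
- tea_box: Closed brown wooden tea chest, fixed in place, 254 mm wide (own y), 124 mm high when shut. Origin: under its centre, on the sideboard. Own +x points to its back (hinge side), +y to the left seen from the robot, z up. Front wall at own x = -79 mm, back at +91 mm. A fixed drawer knob (18 mm thick, own y = 0, 36 mm high) sticks out to own x = -97 mm.
- tea_box_lid (a joint): Angle of the tea chest's lid, rad: 0 shut, grows as it opens, 1.75 at its stop (fully open, leaning a little backwards). Little friction, no spring; the lid weighs 0.3 kg: let go below about 1.45 it falls shut, past about 1.55 its weight carries it back to the stop and holds it there.
- lid_lip (a point): Middle of the lower front edge of the lid's lip (moves with the lid): a brass-coloured ledge at the middle of the lid's front edge, 36 mm wide, 6 mm thick, sticking out 6 mm from the lid and 8 mm from the front wall, free below. Shut, it is 114 mm above the sideboard and 181 mm in front of the hinge line. The lid is a flat board 171 x 254 x 11 mm, its underside in the plane of the hinge line.
- lid_hinge (a point): Middle of the lid's hinge line (it runs along the chest's own y), at the chest's own x = 94 mm, 112 mm above the sideboard.
- mug: Loose green mug in front of the chest, upright, 98 mm high, 0.2 to 0.35 kg. Round body 78 mm across; the handle sticks out along its own -y (109 mm over all). Origin: on its underside, midway along the 109 mm; the round body's axis lies 15 mm from it towards own +y. At first it stands 153 to 165 mm in front of the chest's centre, within 40 mm of its middle.
- bun: Loose round brioche bun, 64 mm across, 51 mm high, origin under its centre; left of the chest. To be left alone.
- jam_jar: Loose jam jar with a dark blue lid, 60 mm across, 70 mm high, origin under its centre; left of the chest. To be left alone.
- muffin: Loose dark muffin in a silver fluted case, 80 mm across, 57 mm high, origin under its centre; left of the chest. To be left alone.
Not all that is in view belongs to the job. Leave any turquoise look-alike of the mug alone.

How it is judged:
On the way, in this order (a step that is already met when the one before it is completed fails the run):
1. the mug is pushed aside, out of the chest's front, with the lid still shut ((y of mug in the frame of tea_box above 0.14 m or y of mug in the frame of tea_box below -0.14 m) and value of joint tea_box_lid below 0.1 rad), for 0.2 s.
2. the lid is past its over-center point (value of joint tea_box_lid above 1.55 rad), for 0.1 s.
At the end, for the whole second after the job is handed in: The lid rests open (joint above 1.65 rad, still); the mug stands upright on the sideboard, at rest, its origin more than 140 mm to the left or right of the chest's middle (in the chest's own frame) (value of joint tea_box_lid above 1.65 rad and velocity of joint tea_box_lid between -0.05 and 0.05 rad/s and (y of mug in the frame of tea_box above 0.14 m or y of mug in the frame of tea_box below -0.14 m) and angle between mug's own z axis and vertical below 0.1 rad and height (world z) of mug between -0.01 and 0.01 m and linear speed of mug below 0.02 m/s); the robot touches nothing.
It fails at once if the mug is lifted more than 15 mm or tipped over (height (world z) of mug above 0.015 m or angle between mug's own z axis and vertical above 0.5 rad).
It fails at once if the lid is forced or squeezed with more than 25 N, or the mug with more than 20 N (contact force between the fingers and tea_box_lid above 25 N or contact force between the fingers and mug above 20 N).
It fails at once if another loose thing is moved more than 30 mm (distance of any of bun, jam_jar, muffin from where it was at the start of the episode above 0.03 m).
It also fails if it takes over 64 s, if anything falls off the work surface, if the arm or the gripper's body presses on something with over 40 N, if the wrist force passes 120 N, or if a joint passes its speed limit or range.

## Working session

There is one attempt and no reset: what is moved stays moved. The work goes in short steps, Python scripts to look and compute and a tool call to move; the robot and the scene stay as the last step left them, time stands still between calls to the robot, and variables do not carry over. Pictures are saved under pics/ and viewed, at most 10 in all, crops included, and the job is handed in when it is done.

Besides the shell and the picture viewer there is one more tool, called after "Request:" in YAML: its name, and indented under it one key for each argument. carry_out: Moves the arm, as the interface text tells. Its arguments: {"type":"object","properties":{"steps":{"type":"array"},"squeeze":{"type":"number"}},"required":["steps"]}

```bash
mkdir -p pics; cat > h.py <<'E'
import numpy as np, cv2
from bench import bot
def cam(n):
    c=bot.camera(n); return c
def ray(c,u,v):
    V=np.array(c["view"]); R=V[:3,:3]; t=V[:3,3]
    d=np.array([(u-c["cx"])/c["fx"],-(v-c["cy"])/c["fy"],-1.0])
    return -R.T@t, R.T@d
def onz(c,u,v,z):
    o,d=ray(c,u,v); return o+d*(z-o[2])/d[2]
def proj(c,p):
    V=np.array(c["view"]); q=V[:3,:3]@np.array(p)+V[:3,3]
    return c["cx"]+c["fx"]*q[0]/-q[2], c["cy"]-c["fy"]*q[1]/-q[2]
E
python3 - <<'E'
from h import *
ims=[]
for n in("scene","top"):
    c=cam(n); print(n,c["fx"],c["cx"],c["cy"],[k for k in c], ray(c,256,192)); np.save(n+".npy",c,allow_pickle=True); cv2.imwrite(f"pics/{n}0.png",c["image"][:,:,::-1])
s=bot.read_state(); print(s)
E
```

```text
scene 445.04491578285723 240.83314896487985 195.4884875390919 ['image', 'fx', 'fy', 'cx', 'cy', 'view'] (array([-0.13941539,  0.59401292,  0.75731997]), array([ 0.64693617, -0.43980002, -0.62391697]))
top 347.08137039060296 257.67861829392194 191.02754045108114 ['image', 'fx', 'fy', 'cx', 'cy', 'view'] (array([0.39173746, 0.14281003, 0.93229387]), array([ 0.21404365,  0.00186688, -0.9768383 ]))
{'clock': 0.1, 'qpos': array([-1.19335415e+00,  3.53539943e-01,  1.63404939e+00,  5.16459300e-06,
        1.15517804e+00, -2.42243777e-03]), 'qd': array([ 1.53427458e-05,  3.50802009e-04, -3.42743883e-03,  1.54394334e-03,
       -2.09109297e-04, -7.80688768e-04]), 'effort': array([ 8.72367991e-06, -5.94904840e+01, -3.34928477e+01,  6.98533980e-02,
        1.83230604e-02, -3.41257100e-05]), 'eef_pos': array([ 0.23157647, -0.5800508 ,  0.21396752]), 'orientation': array([[ 9.28715619e-01,  3.70792550e-01, -4.28543798e-04],
       [ 3.70792798e-01, -9.28714975e-01,  1.09377380e-03],
       [ 7.56813319e-06, -1.17470576e-03, -9.99999310e-01]]), 'contact_force': array([0.38384899, 0.12899974, 0.16250262]), 'torque': array([-0.04615768, -0.02862114, -0.02727229]), 'finger_force': 0.0, 'finger_gap': 0.999469093118076}
```

View pics/scene0.png

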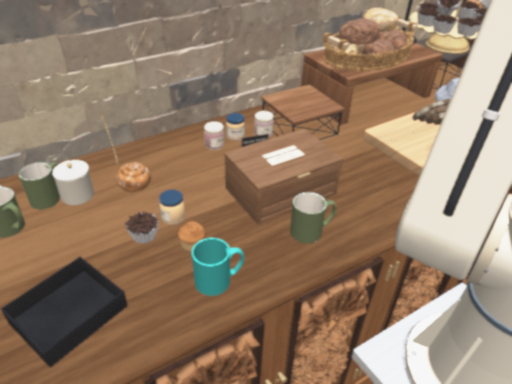

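View pics/top0.png

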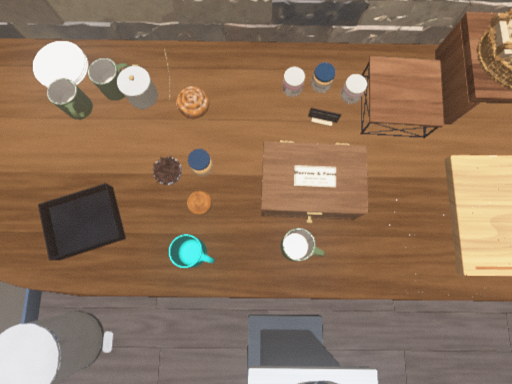

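The top view shows the following candidates for the mug:
- Green mug in front of the chest, at (298,244).
- Turquoise look-alike, at (188,252).
- Two green mugs at the back left, at (110,78) and (70,98).

I choose (298,244): it is green and stands in front of the chest, with its handle to the right. The chest lid is at (315,178) and its brass lip at (314,214). The right side is free for the push.

```bash
python3 - <<'E'
from h import *
c=np.load("top.npy",allow_pickle=True).item()
im=c["image"]; cr=im[130:270,250:385]
cv2.imwrite("pics/crop1.png",cv2.resize(cr,None,fx=4.2,fy=4.2,interpolation=cv2.INTER_CUBIC)[:,:,::-1])
for u,v in((264,142),(367,145),(262,210),(367,214)): print(u,v,onz(c,u,v,.123).round(3))
print("lip",onz(c,314.5,213,.12).round(3), "edge table",onz(c,256,292,0).round(3),"board",onz(c,452,200,0).round(3))
hsv=cv2.cvtColor(im,cv2.COLOR_RGB2HSV)
for (u,v) in((298,262),(318,252),(285,250)): print(hsv[v,u])
m=cv2.inRange(hsv,(35,40,30),(85,160,200)); m[:225]=0;m[:,:270]=0;m[275:]=0;m[:,335:]=0
ys,xs=np.nonzero(m);print(len(xs),xs.min(),xs.max(),ys.min(),ys.max())
w=cv2.inRange(hsv,(0,0,170),(180,50,255));w[:225]=0;w[275:]=0;w[:,:270]=0;w[:,335:]=0
ys,xs=np.nonzero(w);print(len(xs),xs.mean(),ys.mean(),xs.min(),xs.max(),ys.min(),ys.max(),onz(c,xs.mean(),ys.mean(),.098))
E
```

```text
264 142 [0.696 0.126 0.123]
367 145 [ 0.691 -0.128  0.123]
262 210 [0.526 0.13  0.123]
367 214 [ 0.52  -0.118  0.123]
lip [0.521 0.005 0.12 ] edge table [0.331 0.141 0.   ] board [ 0.581 -0.394  0.   ]
[ 13 121 141]
[ 41  69 151]
[ 18   5 247]
84 282 323 230 260
623 296.4863563402889 245.19101123595505 283 314 228 260 [0.44619144 0.0462721  0.098     ]
```

View pics/crop1.png

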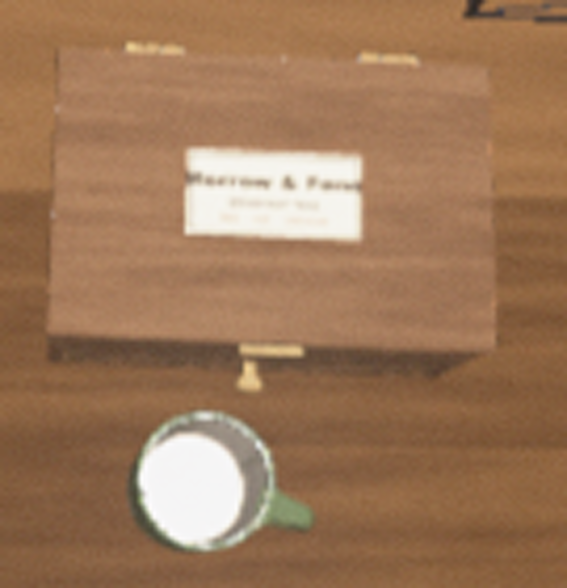

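The crop confirms it: mug rim centre at about (299,244) in the top view, handle to the lower right, lip at (314.5,213). That gives mug axis ≈ (0.448, 0.041), lip ≈ (0.521, 0.005) and chest yaw ≈ -1.6°, which puts the mug about 160 mm in front of the chest's centre, as described. I'll push it right with half-open fingers as a cradle.

Request:
carry_out:
  steps:
    - [[0.463,-0.574,0],[0,0,-68.2],0.45]
    - [[0.463,-0.574,0],[0,0,-68.2],0.45]
    - [[0.463,-0.574,0],[0,0,-68.2],0.45]
    - [[0.463,-0.574,0],[0,0,-68.2],0.45]
    - [[0.463,-0.574,0],[0,0,-68.2],0.45]
    - [[0.463,-0.574,0],[0,0,-68.2],0.45]
    - [[0.463,-0.574,0],[0,0,-68.2],0.45]
    - [[0.463,-0.574,0],[0,0,-68.2],0.45]
    - [[0.463,-0.574,0],[0,0,-68.2],0.45]
    - [[0.463,-0.574,0],[0,0,-68.2],0.45]
    - [[0.463,-0.574,0],[0,0,-68.2],0.45]
    - [[0.463,-0.574,0],[0,0,-68.2],0.45]
    - [[0.463,-0.574,0],[0,0,-68.2],0.45]
    - [[0.463,-0.574,0],[0,0,-68.2],0.45]
    - [[0.463,-0.574,0],[0,0,-68.2],0.45]

```text
clock: 1.98
eef_pos: [0.4485, 0.1232, 0.2145]
orientation: [[0.002, 1.0, -0.001], [1.0, -0.002, -0.0], [-0.0, -0.001, -1.0]]
contact_force: [-0.2, -0.0, -0.1]
finger_gap: 0.449
finger_force: 0.0
```

Request:
carry_out:
  steps:
    - [[0,0,0.05],[0,0,0],0.45]
    - [[0,0,0.1],[0,0,0],0.45]
    - [[0,0,0.14],[0,0,0],0.45]
    - [[0,0,0.164],[0,0,0],0.45]
    - [[0,0,0.164],[0,0,0],0.45]
    - [[0,0,0.164],[0,0,0],0.45]

```text
clock: 2.72
eef_pos: [0.4496, 0.1238, 0.0515]
orientation: [[0.002, 1.0, 0.001], [1.0, -0.002, 0.0], [0.0, 0.001, -1.0]]
contact_force: [0.1, -0.0, 0.9]
finger_gap: 0.45
finger_force: 0.0
```

```bash
python3 - <<'E'
from h import *
a=cam("scene")["image"]; b=cam("top")["image"]
cv2.imwrite("pics/c2.png",np.vstack([cv2.resize(a[120:280,160:420],(650,400)),b[180:280,200:400].repeat(2,0).repeat(2,1)[:, :].copy() if 0 else cv2.resize(b[200:280,200:460],(650,200))])[:,:,::-1])
print(bot.read_state()["qpos"])
E
```

```text
[ 2.66184231e-01  3.48083558e-01  2.09723573e+00 -8.54030162e-06
  6.93982688e-01  2.67460018e-01]
```

View pics/c2.png

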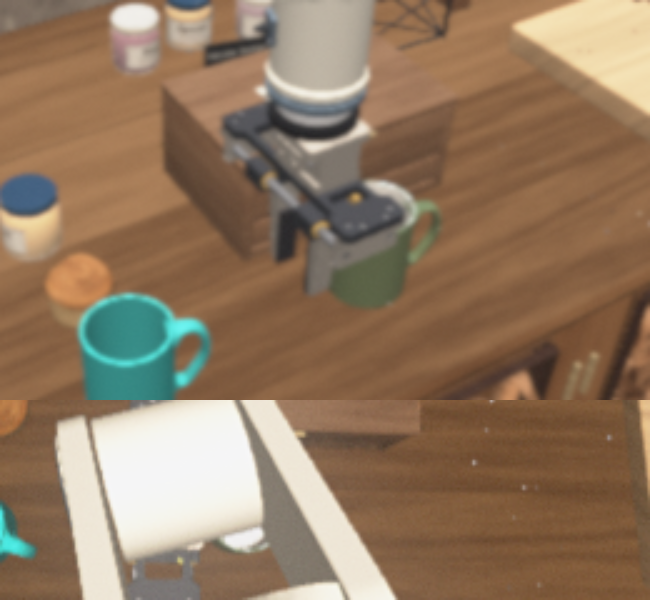

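The inset at the top shows the fingers just left of the mug at about (330,250), with the gripper body above the chest lid. Now I push towards -y.

Request:
carry_out:
  steps:
    - [[-0.02,0,0],[0,0,0],0.45]
    - [[-0.03,0,0],[0,0,0],0.45]
    - [[-0.036,0,0],[0,0,0],0.45]
    - [[-0.042,0,0],[0,0,0],0.45]
    - [[-0.048,0,0],[0,0,0],0.45]
    - [[-0.055,0,0],[0,0,0],0.45]
    - [[-0.064,0,0],[0,0,0],0.45]
    - [[-0.075,0,0],[0,0,0],0.45]
    - [[-0.087,0,0],[0,0,0],0.45]
    - [[-0.1,0,0],[0,0,0],0.45]
    - [[-0.113,0,0],[0,0,0],0.45]
    - [[-0.126,0,0],[0,0,0],0.45]
    - [[-0.139,0,0],[0,0,0],0.45]
    - [[-0.15,0,0],[0,0,0],0.45]
    - [[-0.158,0,0],[0,0,0],0.45]
    - [[-0.162,0,0],[0,0,0],0.45]
    - [[-0.162,0,0],[0,0,0],0.45]

```text
clock: 4.95
eef_pos: [0.4486, -0.0381, 0.0504]
orientation: [[0.001, 1.0, -0.0], [1.0, -0.001, -0.0], [-0.0, -0.0, -1.0]]
contact_force: [-0.0, -0.6, 1.2]
finger_gap: 0.45
finger_force: 0.0
```

```bash
python3 - <<'E'
from h import *
a=cam("scene")["image"]
cv2.imwrite("pics/c3.png",cv2.resize(a[120:280,200:460],(650,400))[:,:,::-1])
E
```

```text
(no output)
```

View pics/c3.png

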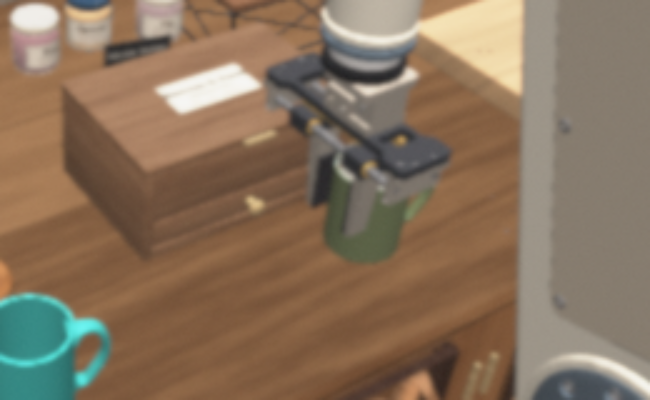

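The mug is upright and cradled between the fingers at (362,210); the lid is still shut. I continue the push, then back off and rise.

Request:
carry_out:
  steps:
    - [[-0.006,0,0],[0,0,0],0.45]
    - [[-0.016,0,0],[0,0,0],0.45]
    - [[-0.029,0,0],[0,0,0],0.45]
    - [[-0.042,0,0],[0,0,0],0.45]
    - [[-0.055,0,0],[0,0,0],0.45]
    - [[-0.068,0,0],[0,0,0],0.45]
    - [[-0.081,0,0],[0,0,0],0.45]
    - [[-0.094,0,0],[0,0,0],0.45]
    - [[-0.107,0,0],[0,0,0],0.45]
    - [[-0.12,0,0],[0,0,0],0.45]
    - [[-0.13,0,0],[0,0,0],0.45]
    - [[-0.136,0,0],[0,0,0],0.45]
    - [[-0.138,0,0],[0,0,0],0.45]
    - [[-0.138,0,0],[0,0,0],0.45]
    - [[-0.125,0,0],[0,0,0],0.45]
    - [[-0.1,0,0],[0,0,0],0.45]
    - [[-0.07,0,0],[0,0,0],0.45]
    - [[-0.06,0,-0.04],[0,0,0],0.45]
    - [[-0.06,0,-0.1],[0,0,0],0.2]
    - [[-0.06,0,-0.15],[0,0,0],0]

```text
clock: 7.5
eef_pos: [0.4486, -0.0967, 0.2026]
orientation: [[-0.001, 1.0, 0.001], [1.0, 0.001, -0.0], [-0.0, 0.001, -1.0]]
contact_force: [0.3, 0.1, -0.3]
finger_gap: 0.255
finger_force: 0.0
```

```bash
python3 - <<'E'
from h import *
a=cam("scene"); b=cam("top")
np.save("s4.npy",a,allow_pickle=True)
print(proj(a,(.52,.005,.114)))
cv2.imwrite("pics/c4.png",np.vstack([cv2.resize(a["image"][110:270,200:460],(650,400)),cv2.resize(b["image"][200:280,220:480],(650,200))])[:,:,::-1])
E
```

```text
(np.float64(304.591263147685), np.float64(175.94230847282583))
```

View pics/c4.png

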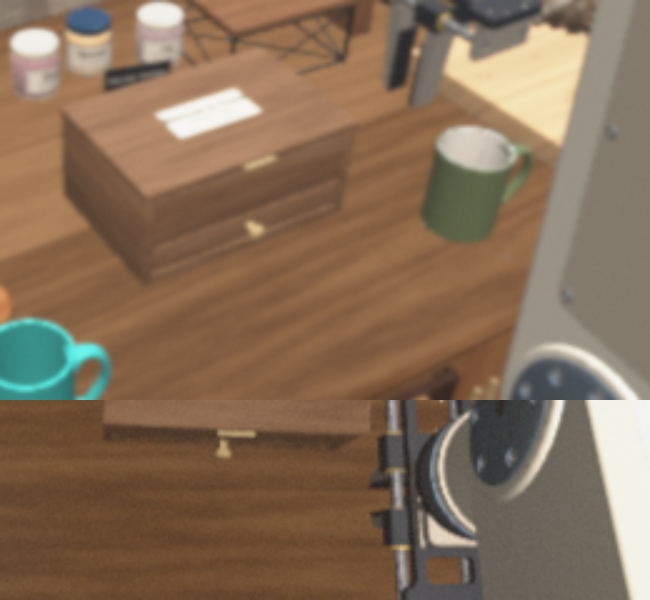

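The mug stands upright to the right of the chest, at about (465,185) in the crop. The lip at (260,163) in the crop is scene pixel (304,175), against a predicted (304.6,175.9), so the lip's height and position agree in both views. Next I work out the tilted tool pose.

```bash
python3 - <<'E'
from h import *
from scipy.spatial.transform import Rotation as R
a=np.load("s4.npy",allow_pickle=True).item()
print("mug rim",onz(a,390,170,.098).round(3))
print((R.from_euler('ZY',[91.6,45],degrees=True)).as_rotvec(degrees=True).round(1))
print(bot.read_state()["qpos"].round(3))
E
```

```text
mug rim [ 0.446 -0.213  0.098]
[-35.8  34.8  86.4]
[-0.216  0.101  1.984 -0.     1.047 -0.216]
```

Request:
carry_out:
  steps:
    - [[0.1,-0.05,-0.05],[0,0,0],0]
    - [[0.1,-0.05,-0.05],[0,0,0],0]
    - [[0.1,-0.05,-0.05],[-35.8,34.8,86.4],0]
    - [[0.1,-0.05,-0.05],[-35.8,34.8,86.4],0]
    - [[0.1,-0.05,-0.05],[-35.8,34.8,86.4],0]
    - [[0.1,-0.05,-0.05],[-35.8,34.8,86.4],0]
    - [[0.1,-0.05,-0.05],[-35.8,34.8,86.4],0]
    - [[0.1,-0.05,-0.05],[-35.8,34.8,86.4],0]
    - [[0.1,-0.05,-0.05],[-35.8,34.8,86.4],0]
    - [[0.1,-0.05,-0.05],[-35.8,34.8,86.4],0]
    - [[0.1,-0.05,-0.05],[-35.8,34.8,86.4],0]
    - [[0.1,-0.05,-0.05],[-35.8,34.8,86.4],0]
    - [[0.1,-0.05,-0.05],[-35.8,34.8,86.4],0]
    - [[0.1,-0.05,-0.05],[-35.8,34.8,86.4],0]
    - [[0.1,-0.05,-0.05],[-35.8,34.8,86.4],0]
    - [[0.1,-0.05,-0.05],[-35.8,34.8,86.4],0]

```text
clock: 9.6
eef_pos: [0.3985, 0.0025, 0.2502]
orientation: [[0.707, -0.028, 0.706], [-0.019, -1.0, -0.02], [0.707, 0.0, -0.708]]
contact_force: [-0.0, -0.6, -0.2]
finger_gap: 0.001
finger_force: 0.0
```

```bash
python3 - <<'E'
from h import *
s=bot.read_state();print(s["qpos"].round(3),s["eef_pos"].round(4),s["orientation"].round(3))
E
```

```text
[ 0.056 -0.463  2.557 -0.224  0.271  1.846] [0.3985 0.0025 0.2502] [[ 0.707 -0.028  0.706]
 [-0.019 -1.    -0.02 ]
 [ 0.707  0.    -0.708]]
```

Request:
carry_out:
  steps:
    - [[-0.01,-0.001,0.034],[0,0,0],0]
    - [[-0.02,-0.002,0.068],[0,0,0],0]
    - [[-0.03,-0.003,0.1],[0,0,0],0]
    - [[-0.04,-0.005,0.136],[0,0,0],0]
    - [[-0.0495,-0.005,0.17],[0,0,0],0]
    - [[-0.0495,-0.005,0.17],[0,0,0],0]
    - [[-0.0495,-0.005,0.17],[0,0,0],0]

```text
clock: 10.48
eef_pos: [0.478, -0.0033, 0.1736]
orientation: [[0.761, -0.021, 0.649], [-0.021, -1.0, -0.007], [0.649, -0.008, -0.761]]
contact_force: [-0.3, 0.3, 0.6]
finger_gap: 0.005
finger_force: 0.0
```

```bash
python3 - <<'E'
from h import *
s=bot.read_state();print(s["qpos"].round(3),s["eef_pos"].round(4),s["orientation"].round(3))
a=cam("scene"); b=cam("top")
print(proj(b,s["eef_pos"]),proj(a,s["eef_pos"]))
cv2.imwrite("pics/c5.png",np.vstack([cv2.resize(a["image"][110:240,200:420],(660,390)),cv2.resize(b["image"][190:240,250:360],(660,210 if 0 else 200))])[:,:,::-1])
E
```

```text
[-1.000e-02 -5.500e-02  2.491e+00 -1.294e+00  1.000e-03  2.878e+00] [ 0.478  -0.0033  0.1736] [[ 0.761 -0.021  0.649]
 [-0.021 -1.    -0.007]
 [ 0.649 -0.008 -0.761]]
(np.float64(322.92644128871495), np.float64(228.60276495463432)) (np.float64(321.3414754532739), np.float64(163.35503522714177))
```

View pics/c5.png

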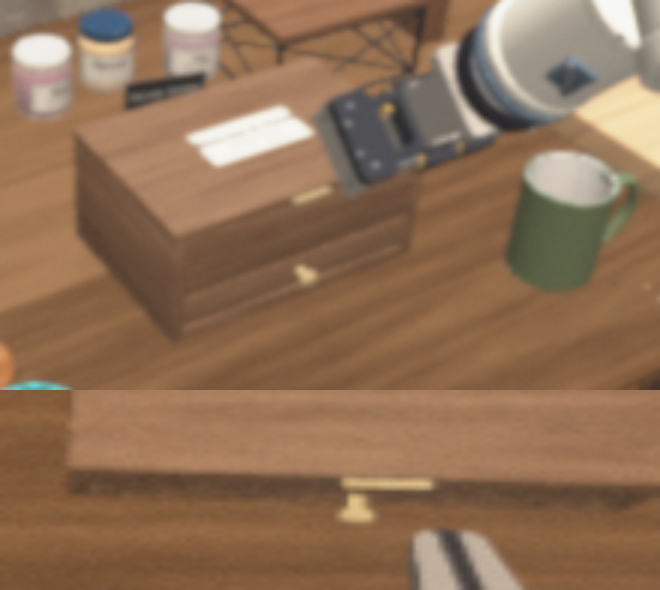

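The scene picture shows the hand stopped short at (350,165) in the crop: q5 reached its 0 limit, so a 45° tilt is too flat here. The chest and mug are untouched. I fit the planar arm geometry to choose a feasible tilt.

```bash
cat > k.py <<'E'
import numpy as np
from scipy.optimize import least_squares
D=[(.3535,1.634,.6246,.214,180),(.348,2.097,.4664,.0515,180),(.101,1.984,.459,.2026,180),(-.463,2.557,.3985,.2502,135.05),(-.055,2.491,.478,.1736,139.55)]
A=[];b=[]
for q2,q3,r,z,t in D:
    t=np.radians(t);s=q2+q3
    A+= [[1,0,np.sin(q2),np.sin(s),np.cos(s),np.sin(t)],[0,1,np.cos(q2),np.cos(s),-np.sin(s),np.cos(t)]];b+=[r,z]
P,res,rk,sv=np.linalg.lstsq(np.array(A),np.array(b),rcond=None)
def fk(q2,s,t): return np.array(A_(q2,s,t))@P
def A_(q2,s,t): return [[1,0,np.sin(q2),np.sin(s),np.cos(s),np.sin(t)],[0,1,np.cos(q2),np.cos(s),-np.sin(s),np.cos(t)]]
def ik(r,z,a):
    t=np.radians(90+a)
    f=least_squares(lambda q:fk(q[0],q[0]+q[1],t)-[r,z],[.2,2.0])
    q2,q3=f.x; return q2,q3,t-q2-q3,np.abs(f.fun).max()
if __name__=="__main__":
    print(P.round(4),(np.array(A)@P-b).round(4),rk)
    for a in (50,60,65,70,75,80):
        print(a,np.round(ik(.5,.097,a),3),np.round(ik(.519,.15,a),3),np.round(ik(.62,.26,a),3),np.round(ik(.70,.25,a),3))
E
python3 k.py
```

```text
[0.0011 0.2922 0.5692 0.4926 0.0588 0.3602] [ 0.0003 -0.0012 -0.0002 -0.     -0.0005  0.0022  0.0002 -0.0007  0.0002
 -0.0003] 6
50 [ 0.219  2.51  -0.286  0.   ] [ 0.08   2.436 -0.072  0.   ] [0.022 2.145 0.276 0.   ] [0.167 2.006 0.27  0.   ]
60 [0.172 2.388 0.058 0.   ] [0.073 2.31  0.235 0.   ] [0.062 2.011 0.546 0.   ] [0.203 1.868 0.547 0.   ]
65 [0.173 2.325 0.207 0.   ] [0.088 2.245 0.372 0.   ] [0.092 1.942 0.672 0.   ] [0.231 1.796 0.678 0.   ]
70 [0.186 2.26  0.346 0.   ] [0.112 2.18  0.501 0.   ] [0.127 1.873 0.793 0.   ] [0.265 1.723 0.805 0.   ]
75 [0.209 2.195 0.476 0.   ] [0.143 2.115 0.623 0.   ] [0.167 1.803 0.91  0.   ] [0.303 1.648 0.929 0.   ]
80 [0.238 2.13  0.599 0.   ] [0.179 2.049 0.739 0.   ] [0.21  1.733 1.024 0.   ] [0.346 1.572 1.049 0.   ]
```

Request:
carry_out:
  steps:
    - [[0.021,0,-0.07],[0,-20,0],0]
    - [[0.021,0,-0.07],[0,-20,0],0]
    - [[0.021,0,-0.07],[0,-20,0],0]
    - [[0.021,0,-0.07],[0,-20,0],0]
    - [[0.021,0,-0.07],[0,-20,0],0]
    - [[0.021,0,-0.07],[0,-20,0],0]
    - [[0.021,0,-0.07],[0,-20,0],0]
    - [[0.021,0,-0.07],[0,-20,0],0]

```text
clock: 11.58
eef_pos: [0.447, -0.0035, 0.2395]
orientation: [[0.937, -0.021, 0.349], [-0.022, -1.0, -0.001], [0.349, -0.007, -0.937]]
contact_force: [-0.3, -0.2, 0.6]
finger_gap: 0.008
finger_force: 0.0
```

```bash
python3 - <<'E'
from h import *
s=bot.read_state();print(s["qpos"].round(3),s["eef_pos"].round(4),s["orientation"].round(4))
E
```

```text
[-0.014 -0.161  2.208  0.006  0.738  1.575] [ 0.447  -0.0035  0.2395] [[ 0.9369 -0.021   0.3491]
 [-0.0221 -0.9998 -0.0011]
 [ 0.349  -0.0067 -0.9371]]
```

```bash
cat > plan.py <<'E'
from h import *
def tool(*pts):
    s=bot.read_state(); R=s["orientation"]; p=s["eef_pos"]
    for q in pts: print((R.T@(np.array(q)-p)).round(4).tolist())
E
python3 - <<'E'
from plan import *
tool((.47,.005,.15),(.495,.005,.0926))
E
```

```text
[-0.0099, -0.0084, 0.0919]
[-0.0065, -0.0086, 0.1545]
```

Request:
carry_out:
  steps:
    - [[-0.005,-0.004,0.045],[0,0,0],0]
    - [[-0.01,-0.0085,0.09],[0,0,0],0]
    - [[-0.008,-0.0085,0.13],[0,0,0],0]
    - [[-0.0065,-0.0085,0.1545],[0,0,0],0]
    - [[-0.0065,-0.0085,0.1545],[0,0,0],0]
    - [[-0.0065,-0.0085,0.1545],[0,0,0],0]

```text
clock: 12.32
eef_pos: [0.4959, 0.0058, 0.0942]
orientation: [[0.937, -0.02, 0.35], [-0.022, -1.0, 0.001], [0.35, -0.008, -0.937]]
contact_force: [-0.7, 0.7, 0.3]
finger_gap: 0.005
finger_force: 0.0
```

```bash
python3 - <<'E'
from plan import *
s=bot.read_state();print(s["qpos"].round(3),s["eef_pos"].round(4),s["orientation"][:,2].round(4))
tool((.51,.005,.0926),(.517,.005,.0926),(.523,.005,.0926))
E
```

```text
[ 0.011  0.186  2.276 -0.01   0.322  1.612] [0.4959 0.0058 0.0942] [ 3.498e-01  7.000e-04 -9.368e-01]
[0.0127, 0.0005, 0.0064]
[0.0192, 0.0004, 0.0089]
[0.0248, 0.0002, 0.011]
```

Request:
carry_out:
  steps:
    - [[0.006,0,0.003],[0,0,0],0]
    - [[0.0125,0,0.0065],[0,0,0],0]
    - [[0.016,0,0.008],[0,0,0],0]
    - [[0.019,0,0.009],[0,0,0],0]
    - [[0.019,0,0.009],[0,0,0],0]

```text
clock: 12.95
eef_pos: [0.5162, 0.0052, 0.0914]
orientation: [[0.937, -0.02, 0.347], [-0.022, -1.0, 0.001], [0.347, -0.008, -0.938]]
contact_force: [-3.7, 0.4, 0.8]
finger_gap: 0.007
finger_force: 1.8
```

```bash
python3 - <<'E'
from plan import *
a=cam("scene"); b=cam("top")
s=bot.read_state();print(s["eef_pos"].round(4),s["contact_force"].round(2))
cv2.imwrite("pics/c6.png",np.vstack([cv2.resize(a["image"][130:220,250:380],(650,450),interpolation=cv2.INTER_CUBIC)])[:,:,::-1])
c=np.array(s["eef_pos"])
print(np.array(proj(a,c))-[250,130])
E
```

```text
[0.5162 0.0052 0.0914] [-5.37  0.38 -0.14]
[54.55262076 54.14672386]
```

View pics/c6.png

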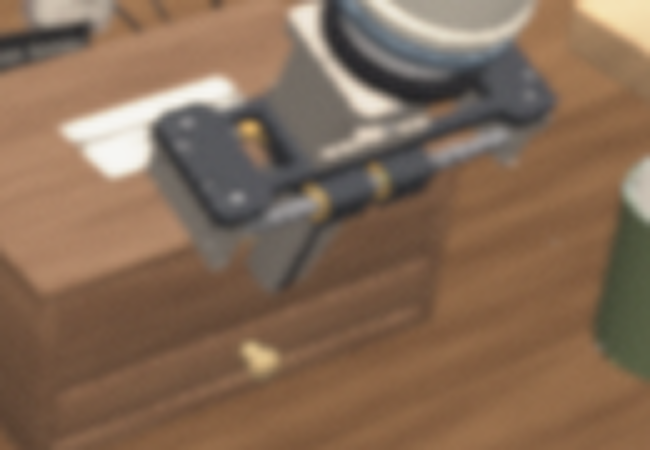

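The fingertips (about (275,280) in the crop) are tucked under the lip at mid-chest, with light contact of about 5 N against the lip's edge. Next I compute the arc rows as pure translations.

```bash
cat > arc.py <<'E'
from plan import *
a=np.radians(69.6); d=np.array([np.cos(a),-np.sin(a)])
def corner(t):
    H=np.array([.181,-.002]); u=np.array([-np.cos(t),np.sin(t)]); n=np.array([np.sin(t),np.cos(t)])
    s=.020+.008*np.clip((t-.15)/.5,0,1)
    e1=H+.181*u+.002*n+s*d
    e2=H+(.181-s)*u+.0*n
    w=np.clip((t-1.1)/.25,0,1)
    return e1*(1-w)+e2*w
R=bot.read_state()["orientation"]
def rows(ts,t0):
    c0=corner(t0)
    for t in ts:
        dx,dz=corner(t)-c0
        print(round(t,2),(R.T@np.array([dx,-.028*dx,dz])).round(3).tolist(),(dx.round(3),dz.round(3)))
E
python3 - <<'E'
from arc import *
rows([.02,.05,.09,.13,.18,.24,.3],0)
print()
rows([.36,.42,.48,.54,.6,.66,.72,.78,.84,.9,.96,1.02,1.08,1.14,1.2,1.26,1.32],.3)
print(); rows([1.36,1.4,1.44,1.48,1.51,1.54,1.57,1.6,1.63],1.32)
E
```

```text
0.02 [0.001, -0.0, -0.003] (np.float64(0.0), np.float64(0.004))
0.05 [0.003, -0.0, -0.008] (np.float64(0.0), np.float64(0.009))
0.09 [0.007, -0.0, -0.015] (np.float64(0.001), np.float64(0.016))
0.13 [0.01, -0.0, -0.021] (np.float64(0.002), np.float64(0.023))
0.18 [0.014, -0.0, -0.029] (np.float64(0.003), np.float64(0.032))
0.24 [0.02, -0.0, -0.037] (np.float64(0.006), np.float64(0.042))
0.3 [0.027, -0.0, -0.045] (np.float64(0.01), np.float64(0.051))

0.36 [0.007, -0.0, -0.007] (np.float64(0.004), np.float64(0.009))
0.42 [0.014, -0.0, -0.014] (np.float64(0.009), np.float64(0.018))
0.48 [0.022, -0.0, -0.021] (np.float64(0.014), np.float64(0.027))
0.54 [0.031, -0.0, -0.027] (np.float64(0.019), np.float64(0.036))
0.6 [0.039, -0.0, -0.032] (np.float64(0.026), np.float64(0.044))
0.66 [0.049, -0.0, -0.037] (np.float64(0.033), np.float64(0.052))
0.72 [0.058, -0.0, -0.043] (np.float64(0.04), np.float64(0.06))
0.78 [0.068, -0.0, -0.047] (np.float64(0.047), np.float64(0.068))
0.84 [0.078, -0.0, -0.052] (np.float64(0.055), np.float64(0.075))
0.9 [0.088, -0.0, -0.055] (np.float64(0.063), np.float
[... 338 characters left out ...]
6 [0.15, -0.0, -0.063] (np.float64(0.119), np.float64(0.112))
1.32 [0.159, 0.0, -0.063] (np.float64(0.127), np.float64(0.114))

1.36 [0.005, 0.0, 0.001] (np.float64(0.005), np.float64(0.001))
1.4 [0.012, 0.0, 0.002] (np.float64(0.011), np.float64(0.002))
1.44 [0.018, 0.0, 0.003] (np.float64(0.017), np.float64(0.003))
1.48 [0.023, 0.0, 0.004] (np.float64(0.024), np.float64(0.004))
1.51 [0.028, 0.0, 0.006] (np.float64(0.028), np.float64(0.004))
1.54 [0.032, 0.0, 0.007] (np.float64(0.033), np.float64(0.005))
1.57 [0.037, 0.0, 0.009] (np.float64(0.037), np.float64(0.005))
1.6 [0.041, 0.0, 0.01] (np.float64(0.042), np.float64(0.005))
1.63 [0.045, 0.0, 0.012] (np.float64(0.046), np.float64(0.004))
```

Request:
carry_out:
  steps:
    - [[0.001,0,-0.003],[0,0,0],0]
    - [[0.003,0,-0.008],[0,0,0],0]
    - [[0.007,0,-0.015],[0,0,0],0]
    - [[0.01,0,-0.021],[0,0,0],0]
    - [[0.014,0,-0.029],[0,0,0],0]
    - [[0.02,0,-0.037],[0,0,0],0]
    - [[0.027,0,-0.045],[0,0,0],0]
    - [[0.027,0,-0.045],[0,0,0],0]

```text
clock: 14.05
eef_pos: [0.5246, 0.0048, 0.1435]
orientation: [[0.938, -0.02, 0.346], [-0.022, -1.0, 0.001], [0.346, -0.009, -0.938]]
contact_force: [-12.6, 1.2, 2.2]
finger_gap: 0.004
finger_force: 5.6
```

```bash
python3 - <<'E'
from plan import *
a=cam("scene")
s=bot.read_state();print(s["qpos"].round(3),s["eef_pos"].round(4),s["contact_force"].round(2))
cv2.imwrite("pics/c7.png",cv2.resize(a["image"][110:220,220:380],(640,440),interpolation=cv2.INTER_CUBIC)[:,:,::-1])
E
```

```text
[ 0.007  0.132  2.179 -0.003  0.477  1.603] [0.5245 0.0048 0.1433] [-12.38   2.29   1.28]
```

View pics/c7.png

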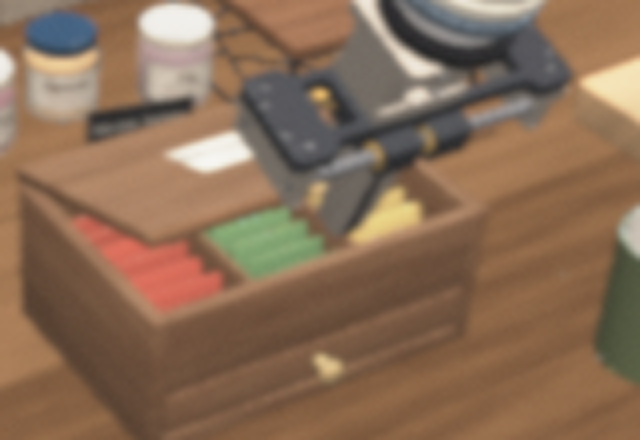

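The lid is up by about 0.3 rad, with the fingertips under its lip at about (340,215). There is 12 N of horizontal push, so I ease back 3 mm while continuing along the arc.

Request:
carry_out:
  steps:
    - [[-0.003,0,-0.001],[0,0,0],0]
    - [[0.001,0,-0.005],[0,0,0],0]
    - [[0.006,0,-0.01],[0,0,0],0]
    - [[0.011,0,-0.015],[0,0,0],0]
    - [[0.019,0,-0.022],[0,0,0],0]
    - [[0.028,0,-0.028],[0,0,0],0]
    - [[0.036,0,-0.033],[0,0,0],0]
    - [[0.046,0,-0.038],[0,0,0],0]
    - [[0.046,0,-0.038],[0,0,0],0]

```text
clock: 15.22
eef_pos: [0.5584, 0.0035, 0.1967]
orientation: [[0.936, -0.02, 0.353], [-0.022, -1.0, 0.001], [0.353, -0.009, -0.936]]
contact_force: [-0.7, -0.0, 0.8]
finger_gap: 0.004
finger_force: 0.7
```

```bash
cat > th.py <<'E'
from plan import *
from scipy.optimize import minimize_scalar
c=np.load("top.npy",allow_pickle=True).item()
L=[onz(c,294.3,165.2,.123),onz(c,294.3,186.2,.123)]
H=np.array([.7005,0,.112])
def rot(p,t):
    v=p-H; return H+np.array([v[0]*np.cos(t)+v[2]*np.sin(t),v[1],-v[0]*np.sin(t)+v[2]*np.cos(t)])
a=cam("scene"); s=bot.read_state()
hsv=cv2.cvtColor(a["image"],cv2.COLOR_RGB2HSV)
w=cv2.inRange(hsv,(0,0,170),(180,60,255)); w[:60]=0; w[200:]=0; w[:,:235]=0; w[:,330:]=0
n,l,st,ce=cv2.connectedComponentsWithStats(w)
for i in range(1,n):
    if st[i,4]>8: print(st[i],ce[i].round(1))
for t in (0,.3,.5,.6,.7,.8,.9,1.1,1.3,1.5,1.6,1.75): print(t,*[np.round(proj(a,rot(p,t)),1) for p in L])
print(s["contact_force"].round(2))
cv2.imwrite("pics/t.png",a["image"][:,:,::-1])
E
python3 th.py
```

```text
[241  60  23  25 249] [251.2  71.6]
[312  60  18  21 146] [319.9  70.7]
[268  62   6   8  31] [270.3  65.4]
[235  69  60  31 275] [262.6  86.4]
[260  74   9   9  31] [263.5  76.9]
[301  77  22  22 111] [310.6  88.3]
[249  98   5   4  13] [250.6  99.7]
[309 103  12   6  30] [315.5 105.4]
[254 111  19  24 369] [263.5 121.6]
[235 128   9  10  70] [238.7 132.5]
0 [262.  155.1] [273.5 165.5]
0.3 [261. 148.] [272.3 152.4]
0.5 [259.6 143.1] [270.2 143.1]
0.6 [258.8 140.6] [268.8 138.5]
0.7 [257.8 138.3] [267.1 134. ]
0.8 [256.7 136. ] [265.2 129.6]
0.9 [255.6 133.9] [263.2 125.4]
1.1 [253.1 130.1] [258.7 117.9]
1.3 [250.5 127.1] [253.8 111.7]
1.5 [247.8 124.9] [248.8 107.2]
1.6 [246.5 124.1] [246.4 105.6]
1.75 [244.6 123.4] [242.8 104.1]
[ 0.12 -0.19 -0.37]
```

```bash
python3 - <<'E'
from arc import *
rows([.72,.78,.84,.9,.96,1.02,1.08,1.14,1.2,1.26,1.32,1.36,1.4],.66)
E
```

```text
0.72 [0.009, -0.0, -0.005] (np.float64(0.007), np.float64(0.008))
0.78 [0.019, -0.0, -0.01] (np.float64(0.014), np.float64(0.016))
0.84 [0.029, -0.0, -0.014] (np.float64(0.022), np.float64(0.024))
0.9 [0.04, -0.0, -0.018] (np.float64(0.031), np.float64(0.03))
0.96 [0.05, -0.0, -0.021] (np.float64(0.04), np.float64(0.037))
1.02 [0.061, 0.0, -0.023] (np.float64(0.049), np.float64(0.043))
1.08 [0.071, 0.0, -0.025] (np.float64(0.058), np.float64(0.048))
1.14 [0.082, 0.0, -0.025] (np.float64(0.068), np.float64(0.053))
1.2 [0.092, 0.0, -0.026] (np.float64(0.077), np.float64(0.057))
1.26 [0.102, 0.0, -0.026] (np.float64(0.086), np.float64(0.06))
1.32 [0.11, 0.0, -0.025] (np.float64(0.095), np.float64(0.062))
1.36 [0.116, 0.0, -0.024] (np.float64(0.1), np.float64(0.063))
1.4 [0.122, 0.0, -0.023] (np.float64(0.106), np.float64(0.064))
```

Request:
carry_out:
  steps:
    - [[0.009,0,-0.005],[0,0,0],0]
    - [[0.019,0,-0.01],[0,0,0],0]
    - [[0.029,0,-0.014],[0,0,0],0]
    - [[0.04,0,-0.018],[0,0,0],0]
    - [[0.05,0,-0.021],[0,0,0],0]
    - [[0.05,0,-0.021],[0,0,0],0]

```text
clock: 16.02
eef_pos: [0.5972, 0.0025, 0.2332]
orientation: [[0.936, -0.02, 0.351], [-0.022, -1.0, 0.001], [0.351, -0.009, -0.936]]
contact_force: [-1.4, -1.1, 0.1]
finger_gap: 0.006
finger_force: 0.4
```

```bash
python3 - <<'E'
from plan import *
a=cam("scene"); b=cam("top"); s=bot.read_state(); print(s["eef_pos"].round(4),s["contact_force"].round(2))
cv2.imwrite("pics/c8.png",np.hstack([cv2.resize(a["image"][70:220,210:380],(453,400)),cv2.resize(b["image"][110:260,240:380],(347,400))])[:,:,::-1])
E
```

```text
[0.596  0.0025 0.2323] [-1.94 -0.1   0.27]
```

View pics/c8.png

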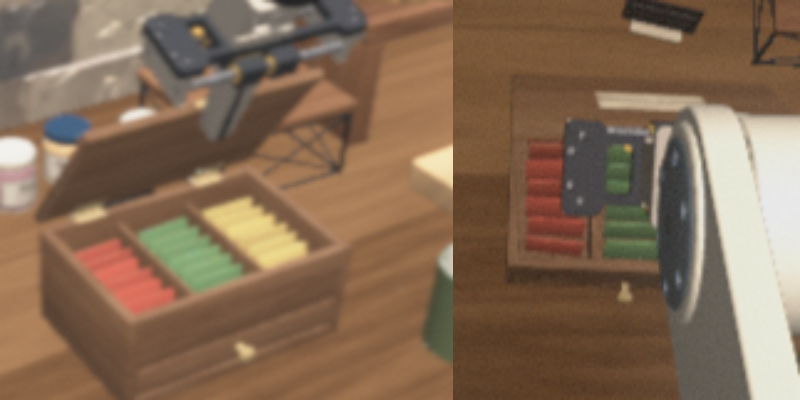

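The lid is at about 1 rad, with the fingertips on its underside at (225,110) in the left panel. I push on over centre.

Request:
carry_out:
  steps:
    - [[0.011,0,-0.002],[0,0,0],0]
    - [[0.021,0,-0.004],[0,0,0],0]
    - [[0.032,0,-0.004],[0,0,0],0]
    - [[0.042,0,-0.005],[0,0,0],0]
    - [[0.052,0,-0.005],[0,0,0],0]
    - [[0.06,0,-0.004],[0,0,0],0]
    - [[0.066,0,-0.003],[0,0,0],0]
    - [[0.072,0,-0.002],[0,0,0],0]
    - [[0.078,0,-0.001],[0,0,0],0]
    - [[0.083,0,0],[0,0,0],0]
    - [[0.088,0,0.002],[0,0,0],0]
    - [[0.092,0,0.003],[0,0,0],0]
    - [[0.097,0,0.005],[0,0,0],0]
    - [[0.101,0,0.006],[0,0,0],0]
    - [[0.105,0,0.008],[0,0,0],0]
    - [[0.11,0,0.009],[0,0,0],0]
    - [[0.114,0,0.01],[0,0,0],0]
    - [[0.114,0,0.01],[0,0,0],0]

```text
clock: 18.38
eef_pos: [0.7067, -0.0001, 0.263]
orientation: [[0.937, -0.02, 0.35], [-0.022, -1.0, 0.001], [0.35, -0.008, -0.937]]
contact_force: [-0.8, -0.1, 0.2]
finger_gap: 0.001
finger_force: 0.0
```

```bash
python3 - <<'E'
from plan import *
b=cam("top"); s=bot.read_state(); print(s["eef_pos"].round(4),s["contact_force"].round(2))
# lid front edge left corner, predicted for several angles, and brightness along column u in top view
for t in (1.4,1.5,1.6,1.7,1.75):
    print(t,[np.round(proj(b,(.7005-r*np.cos(t),.1,.112+r*np.sin(t))),1) for r in (.02,.173)])
g=b["image"][100:180,275].astype(int); print([tuple(x) for x in g[::3]])
E
```

```text
[ 0.7065 -0.      0.2629] [-0.3  -0.21 -0.05]
1.4 [array([274.9, 140.3]), array([278.9, 125.5])]
1.5 [array([274.9, 139.5]), array([279. , 117.1])]
1.6 [array([274.9, 138.7]), array([279., 109.])]
1.7 [array([274.9, 138. ]), array([278.9, 101.5])]
1.75 [array([274.9, 137.6]), array([278.9,  97.9])]
[(np.int64(90), np.int64(61), np.int64(45)), (np.int64(91), np.int64(64), np.int64(44)), (np.int64(92), np.int64(65), np.int64(42)), (np.int64(90), np.int64(64), np.int64(45)), (np.int64(86), np.int64(56), np.int64(38)), (np.int64(83), np.int64(58), np.int64(38)), (np.int64(80), np.int64(53), np.int64(39)), (np.int64(81), np.int64(56), np.int64(41)), (np.int64(81), np.int64(60), np.int64(42)), (np.int64(75), np.int64(56), np.int64(37)), (np.int64(76), np.int64(52), np.int64(38)), (np.int64(69), np.int64(44), np.int64(31)), (np.int64(68), np.int64(49), np.int64(32)), (np.int64(73), np.int64(49), np.int64(38)), (np.int64(119), np.int64(87), np.int64(56)), (np.int64(117), np.int64(84), np.int64(61)), (np.int64(79), np.int64(58), np.int64(41)), (np.int64(73), np.int64(52), np.int64(36)), (np.int64(111), np.int64(81), np.int64(57)), (np.int64(162), np.int64(84), np.int64(65)), (np.int64(114), np.int64(57), np.int64(45)), (np.int64(121), np.int64(72), np.int64(52)), (np.int64(117), np.int64(58), np.int64(45)), (np.int64(112), np.int64(56), np.int64(46)), (np.int64(145), np.int64(68), np.int64(55)), (np.int64(129), np.int64(65), np.int64(54)), (np.int64(156), np.int64(83), np.int64(65))]
```

Contact force is zero and the finger position implies a lid angle of at least 1.67, so the lid has gone to its stop. Now I retreat.

Request:
carry_out:
  steps:
    - [[-0.02,0,-0.012],[0,0,0],0]
    - [[-0.05,0,-0.035],[0,0,0],0]
    - [[-0.083,0,-0.063],[0,0,0],0]
    - [[-0.12,0,-0.1],[0,0,0],0]
    - [[-0.16,0,-0.14],[0,0,0],0]
    - [[-0.2,0,-0.18],[0,0,0],0]
    - [[-0.2,0,-0.18],[0,0,0],0]
    - [[-0.2,0,-0.18],[0,0,0],0]
    - [[-0.2,0,-0.18],[0,0,0],0]

```text
clock: 19.55
eef_pos: [0.4566, 0.0042, 0.3608]
orientation: [[0.937, -0.02, 0.348], [-0.022, -1.0, 0.001], [0.348, -0.008, -0.937]]
contact_force: [0.2, -0.8, -0.4]
finger_gap: 0.006
finger_force: 0.0
```

```bash
python3 - <<'E'
from plan import *
s=bot.read_state(); print(s["eef_pos"].round(4),s["contact_force"].round(2))
a=cam("scene"); im=a["image"]; cv2.imwrite("pics/f.png",im[:,:,::-1])
old=np.load("scene.npy",allow_pickle=True).item()["image"]
hsv=cv2.cvtColor(im,cv2.COLOR_RGB2HSV)
m=cv2.inRange(hsv,(35,60,40),(80,255,200)); n,l,st,ce=cv2.connectedComponentsWithStats(m)
print("green",[st[i].tolist() for i in range(1,n) if st[i,4]>150])
# lid top edge, bare left half: predicted front-edge pixels vs where the picture changed
for t in (0,1.45,1.65,1.75):
    print(t,[np.round(proj(a,(.7005-.173*np.cos(t),y,.112+.173*np.sin(t))),1) for y in (.127,-.127)])
df=cv2.absdiff(im,old).sum(2); ys,xs=np.nonzero(df[:,180:260]>60); print("changed left rows",ys.min(),ys.max(),xs.min()+180)
for u in (240,250,270,290): print(u,np.nonzero(df[:,u]>60)[0][:40].tolist())
E
```

```text
[0.4566 0.0042 0.3608] [ 0.15 -0.8  -0.38]
green [[262, 152, 39, 27, 551], [370, 172, 40, 34, 740], [22, 175, 37, 33, 765], [0, 200, 23, 36, 624]]
0 [array([260.9, 190.9]), array([343.7, 159.5])]
1.45 [array([227.6,  97.6]), array([314. ,  74.5])]
1.65 [array([220.3,  91.5]), array([305.7,  69.4])]
1.75 [array([216.8,  89.6]), array([301.6,  67.9])]
changed left rows 76 190 216
240 [83, 84, 85, 86, 87, 88, 89, 90, 91, 92, 93, 94, 95, 96, 104, 105, 106, 107, 108, 114, 115, 116, 117, 118, 119, 120, 121, 122, 123, 124, 125, 126, 127, 128, 129, 130, 131, 132, 133, 134]
250 [79, 80, 81, 82, 83, 84, 85, 86, 87, 88, 89, 90, 91, 92, 93, 97, 98, 99, 100, 101, 102, 103, 104, 105, 106, 132, 133, 134, 135, 137, 138, 139, 145, 146, 147, 151, 152, 153, 154, 155]
270 [76, 77, 78, 79, 80, 83, 84, 85, 86, 87, 88, 89, 90, 91, 92, 93, 94, 95, 96, 97, 98, 99, 100, 101, 102, 105, 106, 111, 112, 113, 114, 115, 116, 117, 118, 119, 120, 121, 122, 123]
290 [71, 72, 73, 74, 75, 76, 77, 78, 88, 89, 90, 91, 92, 93, 94, 95, 96, 97, 98, 99, 101, 102, 103, 104, 105, 106, 107, 108, 109, 110, 111, 112, 113, 114, 115, 116, 117, 118, 119, 129]
```

The lid edge matches the 1.75 rad prediction (column 240, row 83; left corner at column 216). The mug stands right of the chest and the hand is clear, so I hand the job in.

```bash
python3 -c "
from bench import bot
print(bot.job_done())"
```

```text
the job is handed in; nothing more can be done
None
```

The mug is pushed aside to the right and standing, the lid rests fully open at its stop, the hand is clear, and the job is handed in; the hand-in call returned no verdict.

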